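# Dial open the coffee-kitty box

### The arm

A 6-joint arm with a two-finger parallel gripper is mounted at the origin on a cart in front of the work surface, level with it; the furniture and walls round the work are solid. World frame = base frame: x ahead of the robot, y to its left, z up, the work surface at z = 0. Lengths are in mm, angles in rad, forces in N, time in s.
With the tool pointing down it reaches from about 300 to 875 mm from the base axis. Payload 6.4 kg.
Tool frame: the origin (TCP) lies at the very end of the fingers, on their centre line; the grasp point (between the pads) lies 19 mm behind it (r.grip_point_offset is the distance from the TCP to the grasp point, in mm); z points along the fingers, y is the line along which they close (so a half turn about z gives the same grasp; the last joint's range is limited). The gripper opens to 85 mm and grips with 20 to 120 N. Pads are 22 mm wide; open, the fingers measure 114 mm over their backs; the gripper's body (76 mm by 85 mm) begins 54 mm behind the grasp point. The pads swing forward as they close: fully open they stand 13 mm farther back than shut.
Start: joints at [1.139, 0.181, 1.607, -0, 1.354, -0.206], TCP at [128.721, 560.421, 231.288] pointing down, gripper open.
Joint ranges: [-2.99, 2.99], [-0.89, 2.07], [0.3, 2.58], [-1.14, 4.28], [0, 2.63], [-3.12, 3.12]. Speed limits (rad/s): [2.57, 2.57, 3.01, 3.14, 3.14, 3.14].

### API

Orientations are given as a unit quaternion [x, y, z, w].
In Python, from station import r gives the robot as it stands.
- The arm moves only by the tool move_arm, never from a script. Its argument "deltas" is a list of rows, each an object of numbers: "x", "y", "z": the shift along the tool's x, y, z in cm; "spin": the turn about the tool's z in rad; "jaw": the gripper's target within -1 to 1 (fully open at 1, half-way at 0, shut at -1). A call has 1 to 12 rows; each row is the pose to reach, as a shift and turn from the pose commanded when the call began, along the tool's axes at that moment; what a row does not reach only later rows make up. A row lasts 1/8 s, in which the tool goes at most 62.5 mm and 10.7 degrees, less where a joint would pass 70% of its speed; a pose out of reach is approached as far as the arm can. A call with a gripper value outside its range is refused whole. The fingers move at their own pace and stop on an object; "grip_force" is the grip in N (left out, the last holds). Time passes only in rows, so rows that repeat a pose let the fingers close. It gives the time, the measured TCP pose, the force, the opening and the grip force at its end, in the units of the state.
- r.get_state(): the state, without advancing time (a new reading comes with each control period).
- r.read_camera(name): name is "side" or "top"; returns the picture (384x512x3 uint8, blue, green, red); there is no depth.
- r.camera_info(name): a dict with "vertical_fov" (degrees; the focal length in pixels is half the picture's height over the tangent of half this angle, whatever the lens; pixels are square), "cx", "cy" (the principal point, pixels), "extrinsics" (4x4, takes a point from camera to world coordinates). Camera axes: x right, y up, looking along -z (the intrinsics and any distortion apply to the point x, -y, -z); pixel columns grow to the right and rows downward; lengths in mm; the calibration is good to about 2 mm. A picture is of the moment at which its call begins. camera_info takes no time and is no camera call.
- r.sign_off(): hands the job in; it is judged then, once.
The state is a dict: "time_s": time; "q": joint angles; "qvel": joint speeds; "joint_torque": joint torques, N m; "ee_pos": TCP position; "tcp_rot": TCP orientation; "force": force on the tool from outside, world axes, zero at the start; "wrist_torque": the same for the moment, N m; "finger_gap": finger opening in mm; "grip_force": force on a finger pad.
Only numpy, scipy, OpenCV 4.12 (cv2) and the standard library are available. Lean on these libraries where they do the work, as an engineer would, in place of code of your own. Each camera call takes 0.05 s, during which the arm holds its last target. There are 200 camera calls.

### The job

Open the coffee-kitty box: with a fingertip, flick each thumbwheel of its lock click by click until its white bar stands on top, in line with the index line. Then push the latch slide all the way toward the wheels so that the lid springs ajar, and let the latch slide back. Touch and push gently, without squeezing or lifting anything, and leave the things round the box where they are.

Things in the scene. Friction and masses are not known exactly. Their poses are not given: they have to be found in the camera images.
- kitty_box: grey steel money box, 210 mm wide (its y), 150 deep (its x), deck 65 mm high, fixed. Origin: centre of underside; x from its front (lock side, facing the robot within 0.3 rad) to the hinges, y left, z up. On its front 56 mm: a steel barrel (32 mm thick, along y, black index line on top) with three thumbwheels 36 mm apart, and right of them the latch slide. Behind: the lid.
- wheel_left (a joint): left thumbwheel, in rad: 0 = its white bar exactly on top; grows as the top of the rim moves to box +x (away from the front). Turns both ways without end, ten spring clicks a turn: one click = 0.628 rad = 13.8 mm of rim travel, and let go it snaps to the nearest click. About 2 N along the rim carries it over a click. At the start about 1 or 2 clicks below 0, at times left half-way between two clicks.
- wheel_mid (a joint): middle thumbwheel, in rad: 0 = its white bar exactly on top; grows as the top of the rim moves to box +x (away from the front). Turns both ways without end, ten spring clicks a turn: one click = 0.628 rad = 13.8 mm of rim travel, and let go it snaps to the nearest click. About 2 N along the rim carries it over a click. At the start within 2.4 clicks of 0, at times left half-way between two clicks.
- wheel_right (a joint): right thumbwheel, in rad: 0 = its white bar exactly on top; grows as the top of the rim moves to box +x (away from the front). Turns both ways without end, ten spring clicks a turn: one click = 0.628 rad = 13.8 mm of rim travel, and let go it snaps to the nearest click. About 2 N along the rim carries it over a click. At the start within 2.4 clicks of 0, at times left half-way between two clicks.
- wheel_left_top (a point): highest point of the left wheel's rim, mid-width, 91 mm above the worktop; fixed to the box, axes as the box's. Black wheel with knurled rubber rim, 44 mm diameter, 12 mm wide, axis along box y; white bar at value 0, white dots at the other clicks. Its rim is 6 mm proud of the barrel. A fingertip resting on it with 4 to 10 N and dragged along box x rolls it.
- wheel_mid_top (a point): highest point of the middle wheel's rim, mid-width, 91 mm above the worktop; fixed to the box, axes as the box's. Black wheel with knurled rubber rim, 44 mm diameter, 12 mm wide, axis along box y; white bar at value 0, white dots at the other clicks. Its rim is 6 mm proud of the barrel. A fingertip resting on it with 4 to 10 N and dragged along box x rolls it.
- wheel_right_top (a point): highest point of the right wheel's rim, mid-width, 91 mm above the worktop; fixed to the box, axes as the box's. Black wheel with knurled rubber rim, 44 mm diameter, 12 mm wide, axis along box y; white bar at value 0, white dots at the other clicks. Its rim is 6 mm proud of the barrel. A fingertip resting on it with 4 to 10 N and dragged along box x rolls it.
- latch (a joint): latch slide, in m: 0 at rest, grows as it is pushed to the box's left (box +y, toward the wheels), stops at 0.012. A spring of 1.5 N at rest to 3.3 N at the stop brings it back. It is blocked after about 2 mm unless all three bars are on top; beyond about 8 mm it frees the lid.
- latch_tab (a point): middle of the top of the latch slide's steel thumb tab (20 mm along box x, 10 mm along box y, standing 18.6 mm above the deck); moves with it; axes as the box's. Its right face (pushed on) is 5 mm to box -y of this point. There is 36 mm of clear deck on that side, and the round end of the barrel is 31 mm to its left at rest.
- lid (a joint): lid, in rad: 0 shut, springs by itself to 0.32 when the latch frees it (its front edge then stands about 30 mm higher).
- jar_coffee: glass coffee jar with a lid, 81 mm wide, 163 mm tall; loose bystander, origin at the centre of its underside
- tin_tea: round tin, 76 mm wide, 58 mm tall; loose bystander, origin at the centre of its underside
- mug_low: low white mug, 81 x 112 x 68 mm; loose bystander, origin at the centre of its underside
- teaspoon: teaspoon, 130 x 26 x 11 mm; loose bystander, origin at the centre of its underside
- pen: slim pen, 145 mm long, 9 mm high; loose bystander, origin at the centre of its underside
- tape_roll: roll of tape lying flat, 104 mm wide, 25 mm high; loose bystander, origin at the centre of its underside

How it is judged:
By the outcome, as a careful person would: the job done as asked, in the order asked, and still so for the second after the job is handed in, with the robot touching nothing.
It also fails if it takes over 54 s, if anything falls off the work surface, if the arm or the gripper's body presses on something with over 40 N, if the wrist force passes 120 N, or if a joint passes its speed limit or range.

## Working session

There is one attempt and no reset: what is moved stays moved. The work goes in short steps, Python scripts to look and compute and a tool call to move; the robot and the scene stay as the last step left them, time stands still between calls to the robot, and variables do not carry over. Pictures are saved under pics/ and viewed, at most 10 in all, crops included, and the job is handed in when it is done.

Besides the shell and the picture viewer there is one more tool, called after ">>>" as name(argument=value, ...), one argument or row to a line, values as JSON. move_arm: Moves the arm, as the interface text tells. Its arguments: {"type":"object","properties":{"deltas":{"type":"array"},"grip_force":{"type":"number"}},"required":["deltas"]}

```bash
mkdir -p pics; ls; python3 - <<'E'
from station import r
import cv2
for n in("top","side"):
    im=r.read_camera(n);cv2.imwrite(f"pics/{n}0.png",im)
    c=r.camera_info(n);print(n,c)
a=cv2.imread("pics/top0.png");b=cv2.imread("pics/side0.png")
s=r.get_state();print(s)
E
```

```text
pics
top {'vertical_fov': 50.35836156339139, 'cx': 259.6605749065509, 'cy': 197.30860131911638, 'extrinsics': array([[-1.86040076e-02,  9.96111273e-01, -8.61174901e-02,
         5.02962296e+02],
       [-9.99732024e-01, -1.97198534e-02, -1.21246693e-02,
        -2.20541816e+02],
       [-1.37757440e-02,  8.58688452e-02,  9.96211208e-01,
         9.36932669e+02],
       [ 0.00000000e+00,  0.00000000e+00,  0.00000000e+00,
         1.00000000e+00]])}
side {'vertical_fov': 44.44986382027634, 'cx': 262.3820028747287, 'cy': 192.62406835259014, 'extrinsics': array([[-9.99115376e-01,  1.92755994e-02, -3.73753370e-02,
         5.28954673e+02],
       [-4.14078240e-02, -6.06029283e-01,  7.94363834e-01,
         6.64211003e+02],
       [-7.33870963e-03,  7.95208752e-01,  6.06291336e-01,
         7.35541437e+02],
       [ 0.00000000e+00,  0.00000000e+00,  0.00000000e+00,
         1.00000000e+00]])}
{'time_s': 0.1, 'q': array([ 1.13865467e+00,  1.81478543e-01,  1.60792070e+00,  1.36270405e-05,
        1.35381046e+00, -2.06312940e-01]), 'qvel': array([ 0.00225848, -0.00166105, -0.00225906, -0.00085846,  0.00108713,
        0.00119593]), 'joint_torque': array([ 2.50131188e-04, -4.45874405e+01, -3.52235985e+01, -2.87076145e-04,
        4.16188559e-03, -3.33349203e-05]), 'ee_pos': array([128.52006965, 559.93389994, 230.46148482]), 'tcp_rot': array([ 1.12675999e-01,  9.93631454e-01, -7.65587316e-04, -2.60057699e-04]), 'force': array([0.2050175 , 0.09205415, 0.56852424]), 'wrist_torque': array([-0.03427745,  0.05806955, -0.04965027]), 'grip_force': 0.0, 'finger_gap': 85.245033994176}
```

View pics/top0.png

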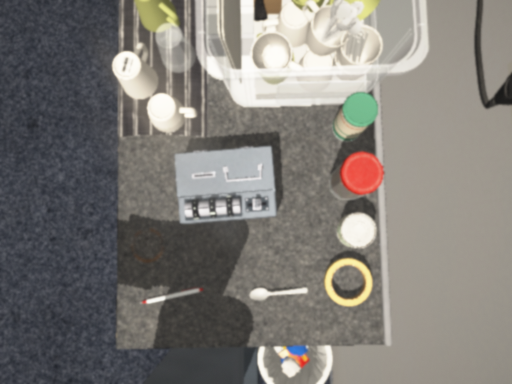

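View pics/side0.png

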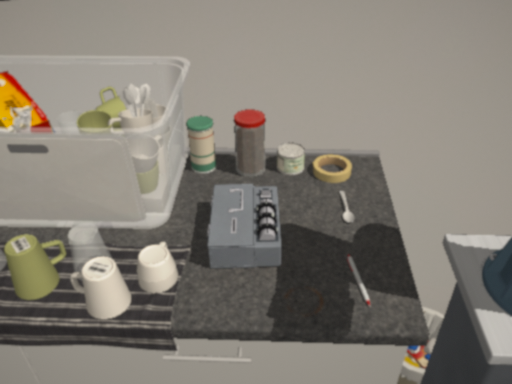

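The top view shows the box at about (225,185) with its lock side toward the robot, wheels at about (192–235, 207) and latch at (257,203). The side view shows it at about (245,225).

```bash
python3 - <<'E'
import cv2,numpy as np
a=cv2.imread("pics/top0.png")[140:230,165:285];b=cv2.imread("pics/side0.png")[175:275,200:290]
A=cv2.resize(a,(800,600),interpolation=cv2.INTER_CUBIC)
cv2.imwrite("pics/c1.png",A)
cv2.imwrite("pics/c2.png",cv2.resize(b,(540,600),interpolation=cv2.INTER_CUBIC))
E
```

```text
(no output)
```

View pics/c1.png

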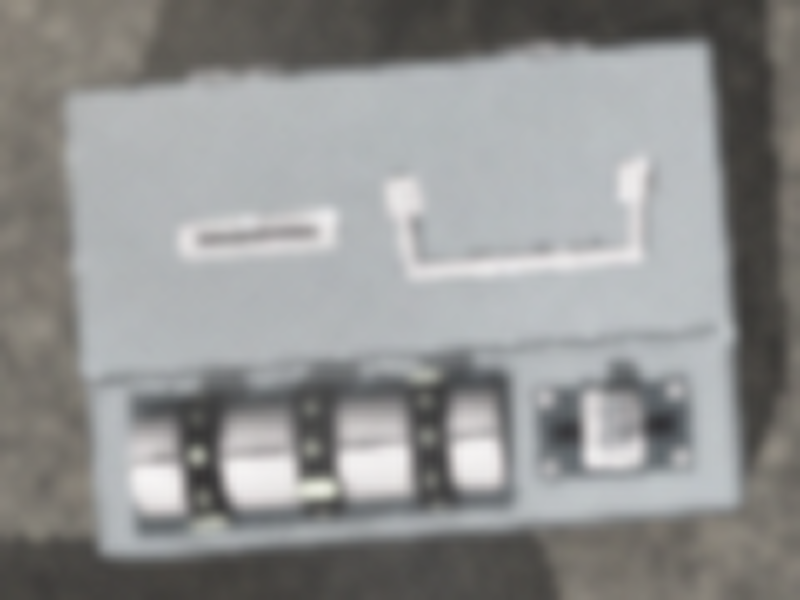

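View pics/c2.png

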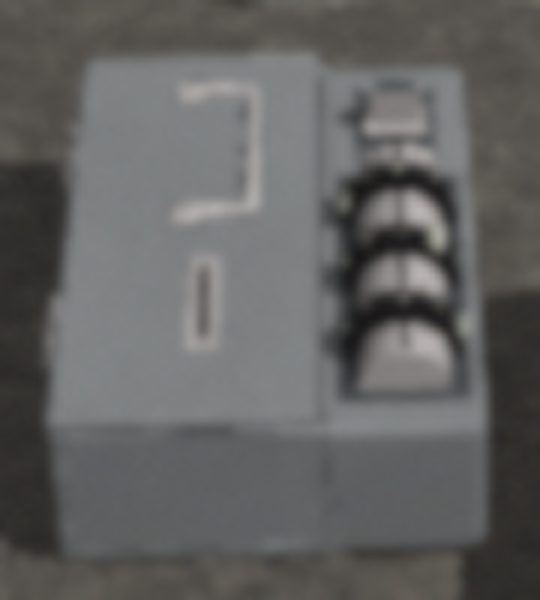

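The crops show the left wheel's bar at the front (top crop (208,522)), the mid bar slightly in front of the top (318,488) and the right bar behind the top (427,375). Deck front corners are at (105,556) and (740,505), with the tab top at (612,430).

```bash
cat > h.py <<'E'
import numpy as np
from station import r
def ray(n,u,v):
    c=r.camera_info(n);E=c["extrinsics"];f=192/np.tan(np.radians(c["vertical_fov"]/2))
    d=E[:3,:3]@np.array([(u-c["cx"])/f,-(v-c["cy"])/f,-1.]);return E[:3,3],d/np.linalg.norm(d)
def onz(n,u,v,z):
    o,d=ray(n,u,v);return o+d*(z-o[2])/d[2]
def tri(a,b):
    (o,d),(p,e)=ray(*a),ray(*b);s,t=np.linalg.lstsq(np.c_[d,-e],p-o,rcond=None)[0]
    return (o+s*d+p+t*e)/2,np.linalg.norm(o+s*d-p-t*e)
T=lambda x,y:("top",165+(x+.5)/6.6667-.5,140+(y+.5)/6.6667-.5)
S=lambda x,y:("side",200+(x+.5)/6-.5,175+(y+.5)/6-.5)
E
python3 - <<'E'
from h import *
np.set_printoptions(precision=1,suppress=True)
for k,t,s,z in[("FL",(105,556),(487,432),65),("FR",(740,505),(462,72),65),("tab",(612,430),(396,100),83.6)]:
    print(k,onz(*T(*t),z),onz(*S(*s),z),tri(T(*t),S(*s)))
print("FLbot",onz(*S(487,543),0))
fl,fr=onz(*T(105,556),65),onz(*T(740,505),65);print(np.linalg.norm(fl-fr))
for p in [(155,447),(260,450),(375,440),(475,430)]: print("idx",onz(*T(*p),85))
for p in [(402,333),(403,273),(402,207)]: print("idxS",onz(*S(*p),85))
print("lid BL,BR",onz(*T(68,93),65),onz(*T(710,42),65))
yaw=np.arctan2(*( (fl-fr)[:2]))*-1;print("yaw",yaw)
E
```

```text
FL [526.6 -39.4  65. ] [525.2 -33.7  65. ] (array([526. , -38.4,  60.5]), np.float64(1.5774405827043956))
FR [ 539.1 -243.2   65. ] [ 537.3 -239.2   65. ] (array([ 538.3, -243.2,   62.1]), np.float64(1.8623292180009432))
tab [ 562.6 -203.    83.6] [ 562.  -195.4   83.6] (array([ 562.7, -202.9,   77.9]), np.float64(0.740472243425057))
FLbot [524.3 -44.4   0. ]
204.18289418390552
idx [560.  -59.3  85. ]
idx [558.4 -92.4  85. ]
idx [ 560.9 -128.6   85. ]
idx [ 563.4 -160.    85. ]
idxS [555.1 -60.8  85. ]
idxS [555.8 -92.5  85. ]
idxS [ 557.4 -129.2   85. ]
lid BL,BR [677.3 -27.6  65. ] [ 689.6 -236.7   65. ]
yaw 0.06096854962295455
```

```bash
cat >> h.py <<'E'
yaw=.063;X=np.array([np.cos(yaw),np.sin(yaw),0]);Y=np.array([-np.sin(yaw),np.cos(yaw),0])
def ang(cam,A,rad=22):
    "angle(deg) of hit on cylinder through A along Y"
    o,d=ray(*cam);w=o-A;px,pz=w@X,w[2];dx,dz=d@X,d[2]
    a,b,c=dx*dx+dz*dz,px*dx+pz*dz,px*px+pz*pz-rad*rad
    D=b*b-a*c
    t=(-b-np.sqrt(max(D,0)))/a;p=w+t*d
    return round(float(np.degrees(np.arctan2(p@X,p[2]))),1),round(float(p@Y),1),D>0
E
python3 - <<'E'
from h import *
import cv2
im=cv2.imread("pics/top0.png").astype(float).min(2)
sm=cv2.resize(im[140:230,165:285].astype(np.float32),(800,600),interpolation=cv2.INTER_CUBIC)
O=np.array([608,-138,0.]);A=O-47*X+[0,0,69]
for n,(x0,y0,x1,y1) in dict(L=(193,380,209,535),M=(309,375,320,530),R=(424,360,434,515)).items():
    N=160;xs=np.linspace(x0,x1,N);ys=np.linspace(y0,y1,N)
    v=np.max([cv2.remap(sm,(xs+k).astype(np.float32)[None],ys.astype(np.float32)[None],1)[0] for k in(-6,-3,0,3,6)],0)
    pk=[i for i in range(3,N-3) if v[i]==v[i-3:i+4].max() and v[i]>45]
    print(n,[(round(xs[i]),round(ys[i]),int(v[i]),ang(T(xs[i],ys[i]),A)) for i in pk])
# index line check: angle on barrel radius16 should be 0
for p in [(155,447),(260,450),(375,440),(475,430)]: print(ang(T(*p),A,16))
E
```

```text
L [(197, 417, 80, (33.6, 67.4, np.True_)), (201, 455, 152, (-0.3, 66.3, np.True_)), (205, 499, 105, (-38.2, 66.6, np.True_)), (208, 526, 171, (-78.8, 68.5, np.True_)), (209, 531, 171, (-92.6, 69.4, np.False_))]
M [(311, 408, 104, (33.0, 31.3, np.True_)), (314, 448, 130, (-2.3, 30.9, np.True_)), (317, 488, 222, (-36.6, 31.4, np.True_))]
R [(425, 373, 167, (78.2, -3.9, np.True_)), (427, 401, 98, (30.6, -5.0, np.True_)), (429, 437, 119, (-0.9, -5.1, np.True_)), (432, 480, 105, (-37.9, -4.6, np.True_))]
(14.8, 81.6, np.True_)
(1.4, 48.6, np.True_)
(1.9, 12.4, np.True_)
(3.9, -19.2, np.True_)
```

>>> move_arm(
  deltas=[
    {"x": -55.2,"y": -52.3,"z": 0,"spin": -0.289,"jaw": -1},
    {"x": -55.2,"y": -52.3,"z": 0,"spin": -0.289,"jaw": -1},
    {"x": -55.2,"y": -52.3,"z": 0,"spin": -0.289,"jaw": -1},
    {"x": -55.2,"y": -52.3,"z": 0,"spin": -0.289,"jaw": -1},
    {"x": -55.2,"y": -52.3,"z": 0,"spin": -0.289,"jaw": -1},
    {"x": -55.2,"y": -52.3,"z": 0,"spin": -0.289,"jaw": -1},
    {"x": -55.2,"y": -52.3,"z": 0,"spin": -0.289,"jaw": -1},
    {"x": -55.2,"y": -52.3,"z": 0,"spin": -0.289,"jaw": -1},
    {"x": -55.2,"y": -52.3,"z": 0,"spin": -0.289,"jaw": -1},
    {"x": -55.2,"y": -52.3,"z": 0,"spin": -0.289,"jaw": -1},
    {"x": -55.2,"y": -52.3,"z": 5,"spin": -0.289,"jaw": -1},
    {"x": -55.2,"y": -52.3,"z": 8,"spin": -0.289,"jaw": -1},
  ],
  grip_force=20,
)

```text
time_s: 1.6
ee_pos: [535.5, -51.1, 173.5]
tcp_rot: [-0.031, 1.0, -0.001, 0.002]
force: [1.1, 0.7, 0.8]
finger_gap: 0.0
grip_force: 0.0
```

>>> move_arm(
  deltas=[
    {"x": 0,"jaw": -1},
    {"x": 0,"jaw": -1},
  ],
)

```text
invalid input
```

```bash
python3 - <<'E'
from h import *
import cv2
s=r.get_state();print(s["ee_pos"],s["tcp_rot"],s["force"])
a=r.read_camera("top");b=r.read_camera("side");cv2.imwrite("pics/top1.png",a);cv2.imwrite("pics/side1.png",b)
A=cv2.resize(a[140:230,165:285],(533,400),interpolation=3);B=cv2.resize(b[155:255,200:267],(268,400),interpolation=3)
cv2.imwrite("pics/d1.png",np.hstack([A,B[:, :267]]))
E
```

```text
[535.52002804 -51.0911642  173.46997973] [-3.10265635e-02  9.99516770e-01 -6.24755393e-04  1.78559960e-03] [1.09089814 0.71722421 0.84813841]
```

View pics/d1.png

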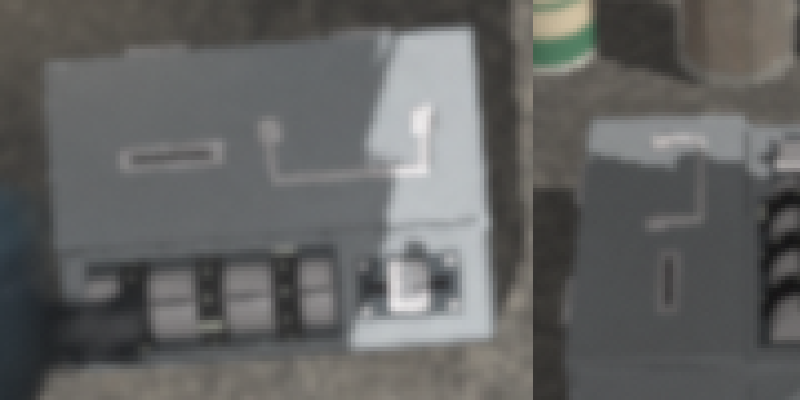

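The picture shows the shut fingers arriving left of the wheels, with the tip's right end at about (148,330) in the crop. The wheels are unchanged.

>>> move_arm(
  deltas=[
    {"x": 0,"y": 0,"z": 0,"spin": 0,"jaw": -1},
    {"x": 0,"y": 0,"z": 0,"spin": 0,"jaw": -1},
  ],
)

```text
time_s: 1.95
ee_pos: [533.6, -47.6, 174.1]
tcp_rot: [-0.032, 0.999, -0.0, 0.001]
force: [0.1, 0.9, -0.5]
finger_gap: -0.0
grip_force: 0.0
```

```bash
cat >> h.py <<'E'
def proj(n,P):
    c=r.camera_info(n);E=c["extrinsics"];f=192/np.tan(np.radians(c["vertical_fov"]/2))
    p=E[:3,:3].T@(np.asarray(P)-E[:3,3]);return c["cx"]+f*p[0]/-p[2],c["cy"]-f*p[1]/-p[2]
E
python3 - <<'E'
from h import *
s=r.get_state();print(s["time_s"],s["ee_pos"],s["tcp_rot"],s["force"])
print(onz("top",198.3,213.2,173.5), proj("top",[535.5,-51.1,173.5]))
E
```

```text
1.95 [533.56696209 -47.62087327 174.14398269] [-3.21687873e-02  9.99482072e-01 -1.89524742e-04  8.48953403e-04] [ 0.14918747  0.93434147 -0.45652792]
[541.3474757 -95.714915  173.5      ] (np.float64(174.5614729468898), np.float64(216.7766789990554))
```

>>> move_arm(
  deltas=[
    {"x": -1.5,"y": -2.6,"z": 4,"spin": 0,"jaw": -1},
    {"x": -1.5,"y": -2.6,"z": 6.9,"spin": 0,"jaw": -1},
    {"x": -1.5,"y": -2.6,"z": 6.9,"spin": 0,"jaw": -1},
    {"x": -1.5,"y": -2.6,"z": 6.9,"spin": 0,"jaw": -1},
  ],
)

```text
time_s: 2.45
ee_pos: [550.9, -72.9, 106.0]
tcp_rot: [-0.032, 0.999, -0.0, 0.001]
force: [-0.4, -0.5, 0.4]
finger_gap: 0.1
grip_force: 0.0
```

```bash
python3 - <<'E'
from h import *
import cv2
s=r.get_state();P=s["ee_pos"];print(s["time_s"],P,s["tcp_rot"],s["force"])
a=r.read_camera("top");b=r.read_camera("side");cv2.imwrite("pics/top2.png",a);cv2.imwrite("pics/side2.png",b)
pt,ps=proj("top",P),proj("side",P);print(pt,ps)
A=cv2.resize(a[160:235,150:240],(480,400),interpolation=3)
B=cv2.resize(b[175:275,215:295],(320,400),interpolation=3)
cv2.imwrite("pics/d2.png",np.hstack([A,B]))
E
```

```text
2.45 [550.9488901  -72.91575023 105.97834008] [-3.22762530e-02  9.99477993e-01 -4.73413300e-04  1.32724279e-03] [-0.3540886  -0.45580646  0.43976607]
(np.float64(192.53467166676117), np.float64(210.2722499356873)) (np.float64(268.7738244945268), np.float64(218.58782395876935))
```

View pics/d2.png

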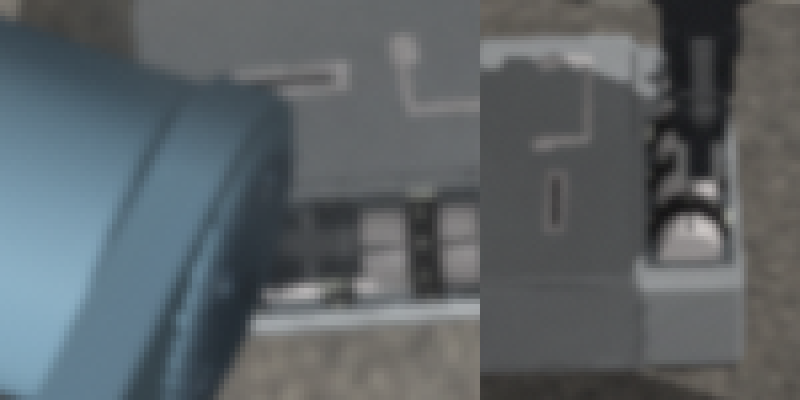

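The side crop shows the shut tip, at about (702,182), directly above the left wheel. This fits the robot's own TCP, so the top-view positions hold; now I'll touch down gently.

>>> move_arm(
  deltas=[
    {"x": 0.1,"y": 0,"z": 0.8,"spin": 0,"jaw": -1},
    {"x": 0.1,"y": 0,"z": 1.3,"spin": 0,"jaw": -1},
    {"x": 0.1,"y": 0,"z": 1.5,"spin": 0,"jaw": -1},
    {"x": 0.1,"y": 0,"z": 1.6,"spin": 0,"jaw": -1},
    {"x": 0.1,"y": 0,"z": 1.6,"spin": 0,"jaw": -1},
  ],
)

```text
time_s: 3.18
ee_pos: [551.0, -73.6, 90.3]
tcp_rot: [-0.032, 0.999, -0.0, 0.002]
force: [-2.4, 3.7, 15.5]
finger_gap: -0.3
grip_force: 7.4
```

>>> move_arm(
  deltas=[
    {"x": 0,"y": 0,"z": -0.05,"spin": 0,"jaw": -1},
    {"x": 0,"y": 0,"z": -0.05,"spin": 0,"jaw": -1},
  ],
)

```text
time_s: 3.42
ee_pos: [550.8, -73.6, 90.4]
tcp_rot: [-0.032, 0.999, -0.0, 0.002]
force: [-1.4, 2.4, 12.7]
finger_gap: 0.2
grip_force: 6.0
```

>>> move_arm(
  deltas=[
    {"x": 0,"y": 0,"z": -0.08,"spin": 0,"jaw": -1},
    {"x": -0.3,"y": 0,"z": -0.08,"spin": 0,"jaw": -1},
    {"x": -0.6,"y": 0,"z": -0.08,"spin": 0,"jaw": -1},
    {"x": -0.9,"y": 0,"z": -0.08,"spin": 0,"jaw": -1},
    {"x": -1.2,"y": 0,"z": -0.08,"spin": 0,"jaw": -1},
    {"x": -1.5,"y": 0,"z": -0.08,"spin": 0,"jaw": -1},
    {"x": -1.5,"y": 0,"z": -0.08,"spin": 0,"jaw": -1},
  ],
)

```text
time_s: 4.3
ee_pos: [565.2, -72.7, 90.5]
tcp_rot: [-0.032, 1.0, -0.0, 0.001]
force: [-0.4, 1.7, 7.7]
finger_gap: -0.0
grip_force: 4.3
```

>>> move_arm(
  deltas=[
    {"x": 0,"y": 0,"z": -1.2,"spin": 0,"jaw": -1},
    {"x": 1.5,"y": 0,"z": -1.2,"spin": 0,"jaw": -1},
    {"x": 1.5,"y": 0,"z": -0.4,"spin": 0,"jaw": -1},
    {"x": 1.5,"y": 0,"z": 0,"spin": 0,"jaw": -1},
    {"x": 1.5,"y": 0,"z": 0,"spin": 0,"jaw": -1},
    {"x": 1.2,"y": 0,"z": 0,"spin": 0,"jaw": -1},
    {"x": 0.9,"y": 0,"z": 0,"spin": 0,"jaw": -1},
    {"x": 0.6,"y": 0,"z": 0,"spin": 0,"jaw": -1},
    {"x": 0.3,"y": 0,"z": 0,"spin": 0,"jaw": -1},
    {"x": 0,"y": 0,"z": 0,"spin": 0,"jaw": -1},
    {"x": 0,"y": 0,"z": 0,"spin": 0,"jaw": -1},
    {"x": 0,"y": 0,"z": -1.5,"spin": 0,"jaw": -1},
  ],
)

```text
time_s: 5.8
ee_pos: [563.4, -72.3, 103.4]
tcp_rot: [-0.032, 1.0, 0.0, -0.001]
force: [-0.4, -0.3, -0.3]
finger_gap: 0.2
grip_force: 0.0
```

>>> move_arm(
  deltas=[
    {"x": 1.5,"y": -3.6,"z": -0.5,"spin": 0,"jaw": -1},
    {"x": 1.5,"y": -3.6,"z": 0.3,"spin": 0,"jaw": -1},
    {"x": 1.5,"y": -3.6,"z": 1.2,"spin": 0,"jaw": -1},
    {"x": 1.5,"y": -3.6,"z": 1.5,"spin": 0,"jaw": -1},
    {"x": 1.5,"y": -3.6,"z": 1.5,"spin": 0,"jaw": -1},
    {"x": 1.2,"y": -3.6,"z": 1.5,"spin": 0,"jaw": -1},
    {"x": 0.9,"y": -3.6,"z": 1.5,"spin": 0,"jaw": -1},
    {"x": 0.6,"y": -3.6,"z": 1.5,"spin": 0,"jaw": -1},
    {"x": 0.3,"y": -3.6,"z": 1.5,"spin": 0,"jaw": -1},
    {"x": 0.1,"y": -3.6,"z": 1.5,"spin": 0,"jaw": -1},
    {"x": 0.1,"y": -3.6,"z": 1.5,"spin": 0,"jaw": -1},
  ],
)

```text
time_s: 7.18
ee_pos: [566.7, -108.3, 90.5]
tcp_rot: [-0.032, 0.999, -0.001, 0.001]
force: [-0.4, -1.1, 9.7]
finger_gap: 0.4
grip_force: 5.2
```

>>> move_arm(
  deltas=[
    {"x": 0,"y": 0,"z": -1.8,"spin": 0,"jaw": -1},
    {"x": 0,"y": -3.6,"z": -1.8,"spin": 0,"jaw": -1},
    {"x": 0,"y": -3.6,"z": -0.4,"spin": 0,"jaw": -1},
    {"x": 0,"y": -3.6,"z": 0,"spin": 0,"jaw": -1},
    {"x": 0,"y": -3.6,"z": 0,"spin": 0,"jaw": -1},
    {"x": 0.3,"y": -3.6,"z": 0,"spin": 0,"jaw": -1},
    {"x": 0.6,"y": -3.6,"z": 0,"spin": 0,"jaw": -1},
    {"x": 0.9,"y": -3.6,"z": 0,"spin": 0,"jaw": -1},
    {"x": 1.2,"y": -3.6,"z": 0,"spin": 0,"jaw": -1},
    {"x": 1.45,"y": -3.6,"z": 0,"spin": 0,"jaw": -1},
    {"x": 1.45,"y": -3.6,"z": 0,"spin": 0,"jaw": -1},
  ],
)

```text
time_s: 8.55
ee_pos: [554.0, -145.4, 90.6]
tcp_rot: [-0.032, 0.999, -0.001, 0.001]
force: [-0.6, -2.1, 8.7]
finger_gap: -0.1
grip_force: 4.4
```

Second click of the right wheel, then lift and move clear to look.

>>> move_arm(
  deltas=[
    {"x": 0,"y": 0,"z": -1.5,"spin": 0,"jaw": -1},
    {"x": -1.45,"y": 0,"z": -1.5,"spin": 0,"jaw": -1},
    {"x": -1.45,"y": 0,"z": -0.4,"spin": 0,"jaw": -1},
    {"x": -1.45,"y": 0,"z": 0,"spin": 0,"jaw": -1},
    {"x": -1.45,"y": 0,"z": 0,"spin": 0,"jaw": -1},
    {"x": -1.1,"y": 0,"z": 0,"spin": 0,"jaw": -1},
    {"x": -0.8,"y": 0,"z": 0,"spin": 0,"jaw": -1},
    {"x": -0.5,"y": 0,"z": 0,"spin": 0,"jaw": -1},
    {"x": -0.2,"y": 0,"z": 0,"spin": 0,"jaw": -1},
    {"x": 0,"y": 0,"z": 0,"spin": 0,"jaw": -1},
    {"x": 0,"y": 0,"z": 0,"spin": 0,"jaw": -1},
    {"x": 0,"y": 0,"z": -3,"spin": 0,"jaw": -1},
  ],
)

```text
time_s: 10.05
ee_pos: [550.9, -144.2, 116.4]
tcp_rot: [-0.032, 0.999, 0.002, -0.003]
force: [0.9, 0.2, -0.2]
finger_gap: 0.1
grip_force: 0.0
```

>>> move_arm(
  deltas=[
    {"x": 0,"y": -6,"z": -4,"spin": 0,"jaw": -1},
    {"x": 6,"y": -12,"z": -4,"spin": 0,"jaw": -1},
    {"x": 12,"y": -14,"z": -4,"spin": 0,"jaw": -1},
    {"x": 12,"y": -14,"z": -4,"spin": 0,"jaw": -1},
    {"x": 12,"y": -14,"z": -4,"spin": 0,"jaw": -1},
  ],
)

```text
time_s: 10.68
ee_pos: [440.3, -293.1, 157.9]
tcp_rot: [-0.03, 1.0, 0.001, -0.001]
force: [1.2, -0.1, 0.0]
finger_gap: -0.0
grip_force: 0.0
```

```bash
python3 - <<'E'
from h import *
import cv2
s=r.get_state();P=s["ee_pos"];print(s["time_s"],P,s["tcp_rot"],s["force"])
a=r.read_camera("top");b=r.read_camera("side");cv2.imwrite("pics/top3.png",a);cv2.imwrite("pics/side3.png",b)
A=cv2.resize(a[140:230,165:285],(533,400),interpolation=3)
B=cv2.resize(b[175:275,225:290],(260,400),interpolation=3)
cv2.imwrite("pics/d3.png",np.hstack([A,B]))
E
```

```text
10.675 [ 440.26715755 -293.13886185  157.92526583] [-3.00070069e-02  9.99548883e-01  9.13799659e-04 -8.79828227e-04] [ 1.22557321 -0.07951031  0.03397972]
```

View pics/d3.png

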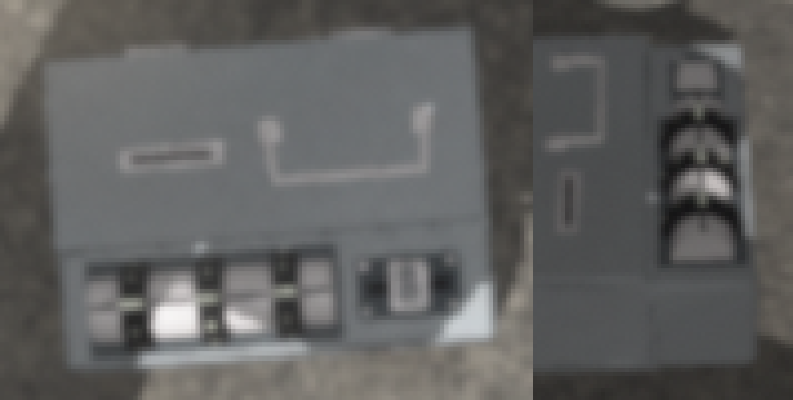

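All three white bars sit on the index line, at crop (135,303), (210,297) and (286,292). The latch tab is at (408,285), unmoved. Next is the latch.

>>> move_arm(
  deltas=[
    {"x": -12.8,"y": 5.2,"z": 0,"spin": 0,"jaw": -1},
    {"x": -12.8,"y": 5.2,"z": 0,"spin": 0,"jaw": -1},
    {"x": -12.8,"y": 5.2,"z": 4.5,"spin": 0,"jaw": -1},
    {"x": -12.8,"y": 5.2,"z": 4.5,"spin": 0,"jaw": -1},
    {"x": -12.8,"y": 5.2,"z": 4.5,"spin": 0,"jaw": -1},
    {"x": -12.8,"y": 5.2,"z": 4.5,"spin": 0,"jaw": -1},
  ],
)

```text
time_s: 11.52
ee_pos: [567.1, -233.7, 116.1]
tcp_rot: [-0.031, 1.0, -0.001, 0.001]
force: [0.4, -0.5, 0.8]
finger_gap: -0.4
grip_force: 0.0
```

>>> move_arm(
  deltas=[
    {"x": 0.3,"y": 0,"z": 2.5,"spin": 0,"jaw": -1},
    {"x": 0.3,"y": 0,"z": 4.0,"spin": 0,"jaw": -1},
    {"x": 0.3,"y": 0,"z": 4.2,"spin": 0,"jaw": -1},
    {"x": 0.3,"y": 0,"z": 4.2,"spin": 0,"jaw": -1},
    {"x": 0.3,"y": 0.4,"z": 4.2,"spin": 0,"jaw": -1},
    {"x": 0.3,"y": 0.8,"z": 4.2,"spin": 0,"jaw": -1},
    {"x": 0.3,"y": 1.0,"z": 4.2,"spin": 0,"jaw": -1},
    {"x": 0.3,"y": 1.0,"z": 4.2,"spin": 0,"jaw": -1},
  ],
)

```text
time_s: 12.52
ee_pos: [563.1, -222.7, 72.3]
tcp_rot: [-0.032, 0.999, -0.0, 0.0]
force: [0.7, 0.1, -0.6]
finger_gap: -0.2
grip_force: 0.0
```

>>> move_arm(
  deltas=[
    {"x": 0,"y": 0.2,"z": 0,"spin": 0,"jaw": -1},
    {"x": 0,"y": 0.4,"z": 0,"spin": 0,"jaw": -1},
    {"x": 0,"y": 0.6,"z": 0,"spin": 0,"jaw": -1},
    {"x": 0,"y": 0.8,"z": 0,"spin": 0,"jaw": -1},
    {"x": 0,"y": 0.8,"z": 0,"spin": 0,"jaw": -1},
  ],
)

```text
time_s: 13.15
ee_pos: [562.6, -215.0, 72.3]
tcp_rot: [-0.032, 0.999, -0.0, 0.0]
force: [0.3, -2.4, 0.1]
finger_gap: -0.0
grip_force: 1.3
```

>>> move_arm(
  deltas=[
    {"x": 0,"y": 0.2,"z": 0,"spin": 0,"jaw": -1},
    {"x": 0,"y": 0.4,"z": 0,"spin": 0,"jaw": -1},
    {"x": 0,"y": 0.6,"z": 0,"spin": 0,"jaw": -1},
    {"x": 0,"y": 0.6,"z": 0,"spin": 0,"jaw": -1},
  ],
)

```text
time_s: 13.65
ee_pos: [562.3, -209.7, 72.4]
tcp_rot: [-0.032, 0.999, -0.001, 0.0]
force: [1.4, -5.7, -0.9]
finger_gap: -0.3
grip_force: 2.5
```

>>> move_arm(
  deltas=[
    {"x": 0,"y": 0.1,"z": 0,"spin": 0,"jaw": -1},
    {"x": 0,"y": 0.2,"z": 0,"spin": 0,"jaw": -1},
    {"x": 0,"y": 0.2,"z": 0,"spin": 0,"jaw": -1},
  ],
)

```text
time_s: 14.02
ee_pos: [562.3, -209.3, 72.6]
tcp_rot: [-0.032, 0.999, -0.002, 0.001]
force: [0.9, -10.9, -2.4]
finger_gap: 0.1
grip_force: 4.6
```

```bash
python3 - <<'E'
from h import *
import cv2
s=r.get_state();P=s["ee_pos"];print(s["time_s"],P,s["force"])
a=r.read_camera("top");b=r.read_camera("side");cv2.imwrite("pics/top4.png",a);cv2.imwrite("pics/side4.png",b)
B=cv2.resize(b[165:275,200:300],(545,600),interpolation=3)
cv2.imwrite("pics/d4.png",B)
E
```

```text
14.025 [ 562.32249098 -209.27718819   72.55702797] [  0.93403287 -10.94531231  -2.36532979]
```

View pics/d4.png

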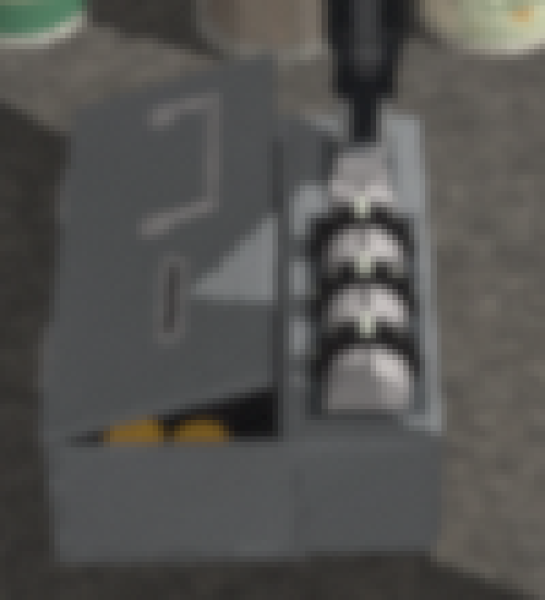

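The lid has sprung ajar: gold coins show at about (170,430) and the bars stay on top at (363,205), (363,265) and (365,325). The latch is hard on its stop, so I'll ease it back, then lift and retreat.

>>> move_arm(
  deltas=[
    {"x": 0,"y": -0.4,"z": 0,"spin": 0,"jaw": -1},
    {"x": 0,"y": -0.8,"z": 0,"spin": 0,"jaw": -1},
    {"x": 0,"y": -1.2,"z": 0,"spin": 0,"jaw": -1},
    {"x": 0,"y": -1.6,"z": 0,"spin": 0,"jaw": -1},
    {"x": 0,"y": -2.2,"z": 0,"spin": 0,"jaw": -1},
    {"x": 0,"y": -2.8,"z": 0,"spin": 0,"jaw": -1},
    {"x": 0,"y": -2.8,"z": 0,"spin": 0,"jaw": -1},
    {"x": 0,"y": -2.8,"z": -4,"spin": 0,"jaw": -1},
    {"x": 0,"y": -2.8,"z": -9,"spin": 0,"jaw": -1},
    {"x": 6,"y": -4,"z": -10,"spin": 0,"jaw": -1},
    {"x": 12,"y": -8,"z": -10,"spin": 0,"jaw": -1},
    {"x": 12,"y": -8,"z": -10,"spin": 0,"jaw": -1},
  ],
)

```text
time_s: 15.62
ee_pos: [444.9, -295.9, 172.5]
tcp_rot: [-0.03, 1.0, -0.0, -0.0]
force: [0.4, 0.9, 0.7]
finger_gap: 0.1
grip_force: 0.0
```

>>> move_arm(
  deltas=[
    {"x": 0,"y": 0,"z": 0,"spin": 0,"jaw": -1},
    {"x": 0,"y": 0,"z": 0,"spin": 0,"jaw": -1},
  ],
)

```text
time_s: 15.88
ee_pos: [448.1, -293.8, 172.1]
tcp_rot: [-0.032, 0.999, 0.0, 0.0]
force: [-0.4, 0.5, -0.9]
finger_gap: -0.3
grip_force: 0.0
```

```bash
python3 - <<'E'
from h import *
import cv2
s=r.get_state();P=s["ee_pos"];print(s["time_s"],P,s["force"])
a=r.read_camera("top");b=r.read_camera("side");cv2.imwrite("pics/top5.png",a);cv2.imwrite("pics/side5.png",b)
A=cv2.resize(a[140:230,165:285],(533,400),interpolation=3)
B=cv2.resize(b[175:275,225:290],(260,400),interpolation=3)
cv2.imwrite("pics/d5.png",np.hstack([A,B]))
E
```

```text
15.875 [ 448.08415506 -293.79580333  172.11774412] [-0.40609004  0.48956997 -0.93985861]
```

View pics/d5.png

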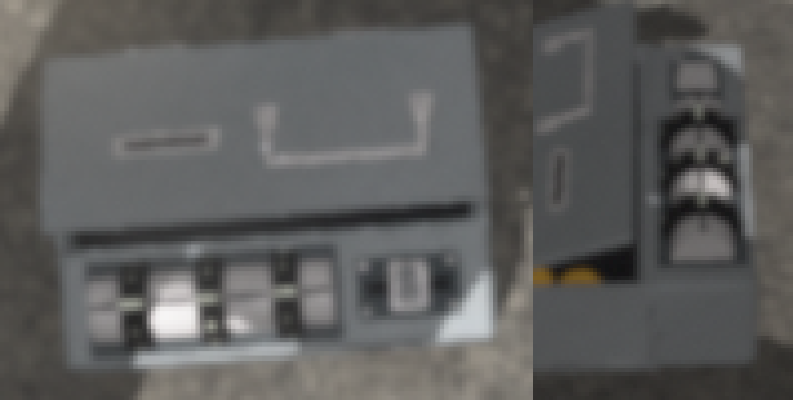

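The lid is ajar, the tab is back at its rest position (408,285), the bars are on top and the robot is clear.

```bash
python3 -c "
from station import r
print(r.sign_off())"
```

```text
the job is handed in; nothing more can be done
None
```

The coffee-kitty box is open: all three white bars stand on the index line, the lid is ajar, the latch slide is back at rest, and the robot is clear of everything; I handed the job in at about 16 s.

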